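# Close up the lamp compartment of the water analyser

## Robot

A 6-joint arm with a two-finger parallel gripper is mounted at the origin on the work surface. World frame = base frame: x ahead of the robot, y to its left, z up, the work surface at z = 0. Lengths are in m, angles in degrees, forces in N, time in s.
With the tool pointing down it reaches from about 0.375 to 0.9 m from the base axis. Payload 3.1 kg.
Tool frame: the origin (TCP) lies at the very end of the fingers, on their centre line; the grasp point (between the pads) lies 19 mm behind it; z points along the fingers, y is the direction in which the jaws open and shut (so a half turn about z gives the same grasp; the last joint's range is limited). The gripper opens to 87 mm and grips with 3 to 60 N. Pads are 19 mm wide; open, the fingers measure 117 mm over their backs; the gripper's body (75 mm by 190 mm) begins 51 mm behind the grasp point.
Start: joints at [-76.92, 30.224, 82.088, -0, 67.689, -10.227], TCP at [0.247, -0.574, 0.223] pointing down, gripper open.
Joint ranges: [-176.69, 176.69], [-43.24, 126.21], [12.49, 139.97], [-82, 262], [0, 151.66], [-163.58, 163.58]. Speed limits (degrees/s): [159.86, 159.86, 180, 180, 180, 180].

## Interface

Orientations are given as a 3x3 rotation matrix whose columns are the frame's x, y, z axes.
In Python, from rig import readout, capture, camera_model, bot, spot_in, regions_of gives the robot as it stands.
- The arm moves only by the tool send_rows, never from a script. Its argument "moves" is a list that holds one entry, the list of rows, each a list of 7 numbers: the turn, a rotation vector about the tool's x, y, z in degrees, then the shift along the tool's x, y, z in cm, then the opening, from -1 (shut) to 1 (fully open). A call has exactly 5 rows; each row shifts and turns the commanded pose from where the row before left it, along the tool's axes as they then stand; what a row does not reach is not made up. A row lasts 1/10 s, in which the tool goes at most 50 mm and 8.59 degrees, less where a joint would pass 70% of its speed; a pose out of reach is approached as far as the arm can. A call with a gripper value outside its range is refused whole. The fingers move at their own pace and stop on an object; the grip force is fixed at half the most. Time passes only in rows, so rows that do not move let the fingers close, or fill a call up. It gives the time, the measured TCP pose, the force and the opening at its end, in the units of the state.
- readout.read_state(): the state, without advancing time (a new reading comes with each control period).
- capture(name): name is "scene" or "top"; returns the picture (420x560x3 uint8, blue, green, red); there is no depth.
- camera_model(name): a dict with "camera_matrix" (3x3 intrinsics, pixels), "pose" (4x4, takes a point from camera to world coordinates). Camera axes: x right, y up, looking along -z (the intrinsics and any distortion apply to the point x, -y, -z); pixel columns grow to the right and rows downward; lengths in m; the calibration is good to about 2 mm. A picture is of the moment at which its call begins. camera_model takes no time and is no camera call.
- bot.hand_in(): hands the job in, once; it reports no verdict.
Trained networks look in the newest picture that a camera, given by its name, has taken for a name from the list of things; names that differ only in an ending like _2 or _b are one class to them, and where a whole thing is asked for, a point or a joint stands for the part that bears it (a point fixed in the world has none). Each returns a list of dicts, best first, with "p" (0 to 1); they miss things now and then, are a little off and sometimes report something else, mostly with a low value. They report only what shows in the picture. A call takes as long as a camera call.
- spot_in(camera, thing): "location" ([x, y, z] in m, in world coordinates, good to about 4 mm: the middle of the surface that is visible of it).
- regions_of(camera, thing): "mask" (420x560 bool, what is visible of it).
The state is a dict: "time_s": time; "joint_positions": joint angles; "qvel": joint speeds; "tau": joint torques, N m; "position": TCP position; "tcp_rot": TCP orientation; "force": force on the tool from outside, world axes, zero at the start; "moment": the same for the moment, N m; "opening": opening from 0.0 (shut) to 1.0 (fully open).
Only numpy, scipy, OpenCV 4.12 (cv2) and the standard library are available. Lean on these libraries where they do the work, as an engineer would, in place of code of your own. Each camera call takes 0.05 s, during which the arm holds its last target. There are 200 camera calls.

## Task

Raise the analyser's stiff lid by its tab until it stands straight up (90 degrees) and leave it standing there. Then turn the winged quarter-turn fastener on the access panel clockwise until its slot lines up with the two index lines, and push the panel down flush with its frame with the fingers; the job finishes while you are still holding the panel pressed down. Lid and slot must still be right at the end, and leave the bottles, vials and other things alone.

Things in the scene. Friction and masses are not known exactly. Their poses are not given: they have to be found in the camera images.
- analyser: Dark bench water analyser, fixed, 240 (x) x 210 (y) x 93 mm without lid. Origin: centre of underside, on the bench; own y points to the lid's hinge edge, z up. Deck 45 mm above the bench between walls (inner faces x = +-106, y = +93 mm; tops at 93 mm), open at y = -105 mm. On it a black frame, 176 x 110 mm outside, centred at x 0, y -40 mm, top 57 mm above the bench, holds the panel.
- lid (a joint): Angle of the analyser's lid: 0 = shut (level), grows as it opens, 1.571 = straight up, stops at 2.0. The hinge is stiff (about 0.6 N m) and the lid (0.3 kg) stays wherever it is left. It starts shut or a little open.
- lid_hinge (a point): Middle of the lid's hinge axis, which runs along the analyser's own x axis at y = +95 mm, 98 mm above the bench. The 10 mm thick lid plate reaches 200 mm from it.
- lid_tab (a point): Centre of the grey pull tab in the middle of the lid's free edge: 24 mm wide (along the hinge axis), 12 mm thick, 32 mm long past the lid's edge, over open air beyond the analyser's open side. It is 215 mm from the hinge axis, in the lid's mid-plane. Pinched on its sides (24 mm apart) it can turn between the pads as the lid swings.
- panel: Aluminium access panel, 156 (x) x 86 (y) x 10 mm, in the frame, carrying the fastener. Origin: centre of top face; axes as the analyser's. Floats on a springy gasket, moves only straight down: top 6 mm above the frame's top (63 mm over the bench) when free, flush (57 mm) when fully down on a firm stop. 2 N starts it, 8 N is fully down; let go, it springs back.
- panel_press (a point): Bare spot on the panel's top face, at x = +45 mm, y = 0 in the panel's frame: free of anything within 25 mm; a good place to press.
- stud (a joint): Angle of the quarter-turn fastener, growing clockwise seen from above. 0: wing and slot along the analyser's y axis; 1.571: slot in line with the two engraved index lines on the panel (along the analyser's x axis). Stops at 0 and 2.4, no click; friction (0.05 N m) keeps it where it is left. Starts between 0.1 and 0.6.
- stud_grip (a point): On the fastener's axis, 15 mm above the panel's top face, at x = -30 mm, y = 0 in the panel's frame. The fastener is a steel wing standing on the panel: 34 mm long, 10 mm thick, 22 mm high, a dark slot along its top, on a flat 40 mm disc. This point's y axis lies along the wing and turns with it.
- vial0: Bystander: glass sample vial with black cap, 27 mm diameter, 39 mm high, standing on the analyser's deck under the lid, between frame and hinge wall. Origin under its centre.
- vial1: Bystander: second vial, the same, on the same deck. Origin under its centre.
- amber_bottle: Bystander: amber bottle, 56 mm diameter, 110 mm high, on the bench. Origin under its centre.
- beaker: Bystander: small open glass beaker, 64 mm diameter, 75 mm high, on the bench. Origin under its centre.
- wash_bottle: Bystander: white bottle, 68 mm diameter, 170 mm high, on the bench. Origin under its centre.
- jar: Bystander: clear jar with white cap, 66 mm diameter, 70 mm high, on the bench. Origin under its centre.
- screwdriver: Bystander: screwdriver lying on the bench, not needed.

How it is judged:
By the outcome, as a careful person would: the job done as asked, in the order asked, and still so for the second after the job is handed in, while the arm keeps its last pose, push and grip.
It also fails if it takes over 64 s, if anything falls off the work surface, if the arm or the gripper's body presses on something with over 40 N, if the wrist force passes 120 N, or if a joint passes its speed limit or range.

## Working session

There is one attempt and no reset: what is moved stays moved. The work goes in short steps, Python scripts to look and compute and a tool call to move; the robot and the scene stay as the last step left them, time stands still between calls to the robot, and variables do not carry over. Pictures are saved under pics/ and viewed, about 8 in all and at most 12, crops included, and the job is handed in when it is done.

Besides the shell and the picture viewer there is one more tool, called after ">>>" as name([rows], argument=value, ...), one row to a line, values as JSON. send_rows: Moves the arm, as the interface text tells. Its arguments: {"type":"object","properties":{"moves":{"type":"array","items":{"type":"array","items":{"type":"array","items":{"type":"number"}}}}},"required":["moves"]}

```bash
mkdir -p pics; python3 - <<'E'
from rig import *
import cv2
for n in("scene","top"):
    cv2.imwrite(f"pics/{n}0.png",capture(n))
    m=camera_model(n); print(n,m)
    for t in("analyser","lid_tab","lid","vial0","amber_bottle","beaker","wash_bottle","jar","panel","stud"):
        print(t,[(round(d["p"],2),d["location"]) for d in spot_in(n,t)[:2]])
print(readout.read_state())
E
```

```text
scene {'camera_matrix': array([[497.35722614,   0.        , 281.95020335],
       [  0.        , 497.35722614, 215.79713274],
       [  0.        ,   0.        ,   1.        ]]), 'pose': array([[ 0.76815301, -0.40208607,  0.49826474,  1.23750294],
       [ 0.64024369,  0.48892455, -0.59248697, -0.79370022],
       [-0.00538311,  0.7741315 ,  0.63300193,  0.95552558],
       [ 0.        ,  0.        ,  0.        ,  1.        ]])}
analyser [(0.92, [0.5525, -0.1082, 0.0956])]
lid_tab [(0.58, [0.5248, -0.0777, 0.1365])]
lid [(0.57, [0.3664, -0.2271, 0.0557]), (0.55, [0.5299, -0.0782, 0.1349])]
vial0 []
amber_bottle [(0.76, [0.6844, -0.2201, 0.0667]), (0.54, [0.5306, -0.1211, 0.0624])]
beaker [(0.72, [0.3656, -0.2272, 0.053])]
wash_bottle [(0.58, [0.4774, 0.3952, 0.0881])]
jar [(0.57, [0.6628, 0.4425, 0.0437])]
panel [(0.89, [0.531, -0.1229, 0.0643])]
stud [(0.5, [0.4869, -0.113, 0.0641]), (0.45, [0.5288, -0.0805, 0.1351])]
top {'camera_matrix': array([[426.50635448,   0.        , 276.68317831],
       [  0.        , 426.50635448, 207.99373719],
       [  0.        ,   0.        ,   1.   
[... 835 characters left out ...]
  8.20879751e+01, -1.36010132e-04,
        6.76909851e+01, -1.02259431e+01]), 'qvel': array([-0.0477376 ,  0.04242687,  0.11536642, -0.04429151, -0.10407613,
        0.03461721]), 'tau': array([ 1.58109488e-03, -4.40023112e+01, -1.76987976e+01,  6.35419646e-02,
        5.04650432e-02, -1.66207826e-05]), 'position': array([ 0.24731967, -0.57394685,  0.22255397]), 'tcp_rot': array([[ 9.18396643e-01,  3.95660973e-01, -9.26230164e-06],
       [ 3.95660973e-01, -9.18396643e-01,  3.01583844e-05],
       [ 3.42602899e-06, -3.13620903e-05, -1.00000000e+00]]), 'force': array([0.28370539, 0.14527421, 0.49029517]), 'moment': array([ 0.01489085,  0.00167889, -0.01030961]), 'opening': 0.9993777684958601}
```

View pics/scene0.png

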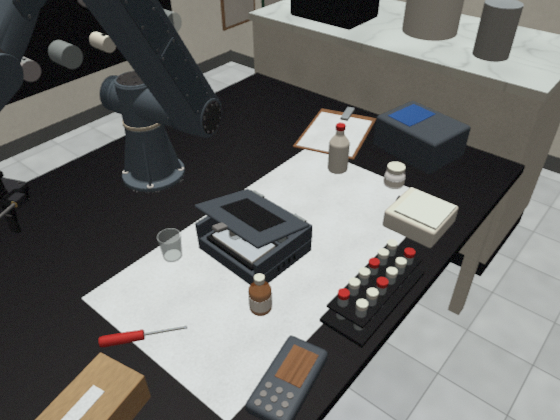

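View pics/top0.png

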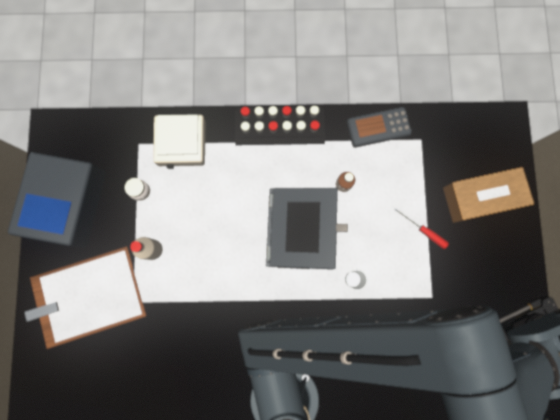

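The analyser is at about top (303,228), with its hinge on the left (+y) and its tab at (342,228). The lid is slightly open. I'll look closer to get corner pixels.

```bash
python3 - <<'E'
import cv2,numpy as np
a=cv2.imread("pics/scene0.png")[180:285,190:320]; b=cv2.imread("pics/top0.png")[180:278,258:358]
a=np.clip(cv2.resize(a,None,fx=6,fy=5.7,interpolation=3).astype(float)*1.6,0,255)
cv2.imwrite("pics/c1.png",a[:600,:780])
cv2.imwrite("pics/c2.png",np.clip(cv2.resize(b,None,fx=6,fy=6,interpolation=3).astype(float)*1.6,0,255))
E
```

```text
[ WARN:0@0.069] global loadsave.cpp:1063 imwrite_ Unsupported depth image for selected encoder is fallbacked to CV_8U.
```

View pics/c1.png

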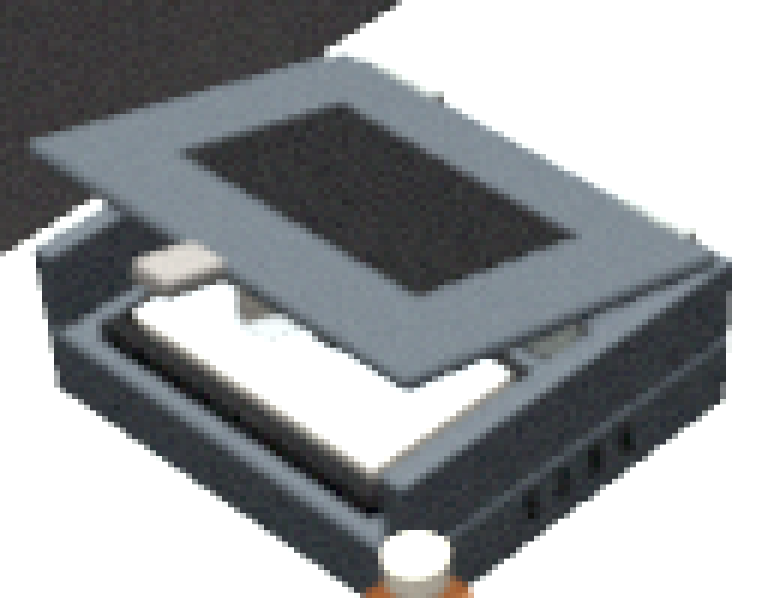

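View pics/c2.png

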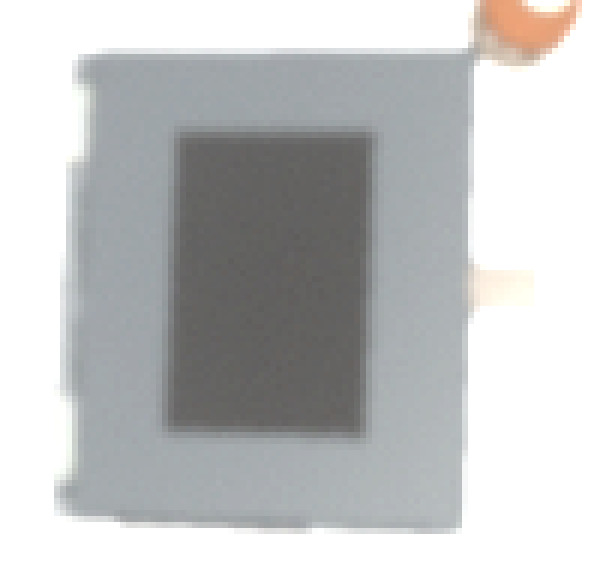

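```bash
cat > h.py <<'E'
import numpy as np
from scipy.spatial.transform import Rotation as R
from rig import camera_model
def proj(n,P):
    m=camera_model(n); T=m["pose"]; c=(np.atleast_2d(P)-T[:3,3])@T[:3,:3]
    q=np.c_[c[:,0],-c[:,1],-c[:,2]]@m["camera_matrix"].T
    return q[:,:2]/q[:,2:]
def ana(p,P):  # analyser->world
    return R.from_euler('z',p[2]).apply(np.atleast_2d(P))+[p[0],p[1],0]
def lidpt(th,x,r,n): # x, dist from hinge, normal offset
    return [x,.095-r*np.cos(th)+n*np.sin(th),.098+r*np.sin(th)+n*np.cos(th)]
E
cat > fit.py <<'E'
from h import *
from scipy.optimize import least_squares
S=lambda x,y:(190+x/6,180+y/5.7); T=lambda x,y:(258+x/6,180+y/6)
def pts(p):
    th,w=p[3],p[4]/2
    return [("scene",[-.12,-.105,.093],S(38,250)),("scene",[.12,-.105,.093],S(388,487)),("scene",[-.12,-.105,0],S(60,388)),
    ("scene",[.12,.105,.093],S(731,263)),("scene",[.12,.105,0],S(725,403)),
    ("scene",lidpt(th,w,.2,.005),S(410,380)),("scene",lidpt(th,-w,.2,.005),S(32,143)),
    ("top",lidpt(th,w,.2,.005),T(472,55)),("top",lidpt(th,-w,.2,.005),T(461,530)),("top",lidpt(th,0,.232,.0),T(532,288))]
def f(p): return np.concatenate([proj(n,ana(p,P))[0]-q for n,P,q in pts(p)])
s=least_squares(f,[.52,-.06,0,.25,.24],loss='soft_l1'); p=s.x
print(p,np.degrees(p[2:4])); print(f(p).reshape(-1,2).round(1))
for n,P in dict(tab=lidpt(p[3],0,.215,0),hinge=[0,.095,.098],stud=[-.03,-.04,.078],press=[.045,-.04,.063]).items(): print(n,ana(p,P)[0].round(4))
E
python3 fit.py
```

```text
[ 0.52029741 -0.05953053 -0.07555507  0.22983972  0.23474962] [-4.32898681 13.16884578]
[[-1.4 -2.2]
 [ 1.4 -0.2]
 [-1.3 -1.2]
 [ 1.1 -1. ]
 [ 1.  -0.2]
 [-2.   0.2]
 [-0.3 -0.2]
 [ 0.9 -1.5]
 [-0.3 -0.6]
 [ 0.6 -0.3]]
tab [ 0.5117 -0.1736  0.147 ]
hinge [0.5275 0.0352 0.098 ]
stud [ 0.4874 -0.0972  0.078 ]
press [ 0.5621 -0.1028  0.063 ]
```

>>> send_rows([
  [[0, 0, -7.8, 0, 0, 0, 1], [0, 0, -7.8, 0, 0, 0, 1], [0, 0, -7.8, 0, 0, 0, 1], [0, 0, -7.8, 0, 0, 0, 1], [0, 0, -7.8, 0, 0, 0, 1]],
])

```text
time_s: 1.6
position: [0.2473, -0.5739, 0.2226]
tcp_rot: [[0.46, 0.888, 0.0], [0.888, -0.46, 0.0], [0.0, 0.0, -1.0]]
force: [0.2, 0.8, -1.1]
opening: 0.997
```

>>> send_rows([
  [[0, 0, -7.8, 0, 0, 0, 1], [0, 0, -7.8, 0, 0, 0, 1], [0, 0, -7.8, 0, 0, 0, 1], [0, 0, 0, 0, 0, 0, 1], [0, 0, 0, 0, 0, 0, 1]],
])

```text
time_s: 2.1
position: [0.2473, -0.5739, 0.2225]
tcp_rot: [[0.078, 0.997, 0.0], [0.997, -0.078, 0.0], [0.0, 0.0, -1.0]]
force: [-0.1, 0.4, 0.0]
opening: 1.001
```

>>> send_rows([
  [[0, 0, 0, 4.15, 2.33, 0, 1], [0, 0, 0, 4.15, 2.33, 0, 1], [0, 0, 0, 4.15, 2.33, 0, 1], [0, 0, 0, 4.15, 2.33, 0, 1], [0, 0, 0, 4.15, 2.33, 0, 1]],
])

```text
time_s: 2.6
position: [0.3798, -0.3743, 0.2228]
tcp_rot: [[0.078, 0.997, 0.001], [0.997, -0.078, -0.0], [-0.0, 0.001, -1.0]]
force: [1.6, 0.6, -0.1]
opening: 0.999
```

>>> send_rows([
  [[0, 0, 0, 4, 2.33, 0, 1], [0, 0, 0, 4, 2.33, 0, 1], [0, 0, 0, 4, 2.33, 0, 1], [0, 0, 0, 2, 2.33, 0, 1], [0, 0, 0, 2, 2.33, 0, 1]],
])

```text
time_s: 3.1
position: [0.5081, -0.2232, 0.2228]
tcp_rot: [[0.076, 0.997, 0.0], [0.997, -0.076, -0.0], [-0.0, 0.0, -1.0]]
force: [0.3, -0.6, -0.7]
opening: 1.001
```

>>> send_rows([
  [[0, 0, 0, 2.25, 0, 0, 1], [0, 0, 0, 2.25, 0, 0, 1], [0, 0, 0, 0, 0, 3, 1], [0, 0, 0, 0, 0, 3, 1], [0, 0, 0, 0, 0, 2.9, 1]],
])

```text
time_s: 3.6
position: [0.511, -0.1799, 0.1331]
tcp_rot: [[0.077, 0.997, 0.001], [0.997, -0.077, -0.001], [-0.001, 0.001, -1.0]]
force: [0.4, -0.6, -0.4]
opening: 0.998
```

```bash
python3 - <<'E'
from rig import *
import cv2,numpy as np
a=capture("scene")[150:270,180:330]; cv2.imwrite("pics/g1.png",np.clip(cv2.resize(a,None,fx=5,fy=5,interpolation=3)*1.4,0,255).astype('uint8'))
E
```

```text
(no output)
```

View pics/g1.png

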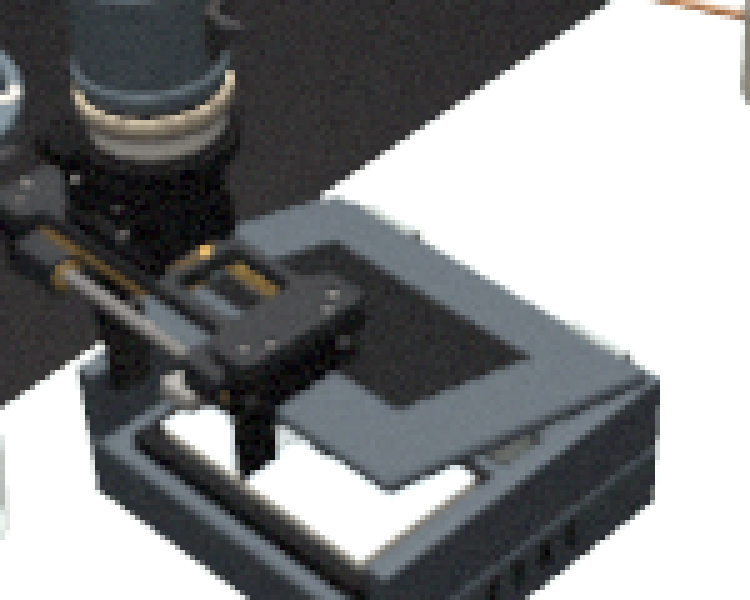

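The tab, a light bit at (180,385), lies between the two fingers, clear of the lid edge. I'll close on it.

>>> send_rows([
  [[0, 0, 0, 0, 0, 0, -1], [0, 0, 0, 0, 0, 0, -1], [0, 0, 0, 0, 0, 0, -1], [0, 0, 0, 0, 0, 0, -1], [0, 0, 0, 0, 0, 0, -1]],
])

```text
time_s: 4.15
position: [0.5111, -0.1804, 0.1346]
tcp_rot: [[0.075, 0.997, 0.002], [0.997, -0.075, -0.001], [-0.001, 0.002, -1.0]]
force: [0.7, 0.2, 0.0]
opening: 0.63
```

```bash
python3 - <<'E'
from rig import readout
s=readout.read_state();print(s["force"],s["moment"],s["opening"]*87,s["position"])
import numpy as np
# pad point in lid plane: r from hinge (y .0352+.. in analyser frame), z
p=s["position"]; h=np.array([.5275,.0352,.098]); ay=np.array([.0755,.997,0])
d=p-h; Y=-d@ay; Z=d[2]; print("Y",Y,"Z",Z)
th0=np.radians(13.17); 
tab=np.array([Y, Y*np.tan(th0)]); r=np.hypot(*tab); off=Z-tab[1]; print("r",r,"tip off",off)
N=11; th=np.linspace(th0,np.pi/2,N*1+1)
q=np.c_[-r*np.cos(th),r*np.sin(th)]; print((np.diff(q,axis=0)*100).round(2), np.degrees(th).round(1))
E
```

```text
[0.74965812 0.16826062 0.04339958] [ 0.00359325 -0.04213904 -0.041335  ] 54.77220807136543 [ 0.51106852 -0.1803995   0.1346351 ]
Y 0.21619327444612627 Z 0.03663509988263658
r 0.22203311536565662 tip off -0.013953163610400145
[[0.78 2.59]
 [1.08 2.48]
 [1.38 2.33]
 [1.65 2.14]
 [1.9  1.93]
 [2.12 1.68]
 [2.31 1.41]
 [2.46 1.12]
 [2.58 0.81]
 [2.66 0.49]
 [2.7  0.16]] [13.2 20.2 27.1 34.1 41.1 48.1 55.1 62.1 69.  76.  83.  90. ]
```

>>> send_rows([
  [[0, 0, 0, 0, 0, 0, -1], [0, 0, 0, 0, 0, 0, -1], [0, 0, 0, 0, 0, 0, -1], [0, 0, 0, 0, 0, 0, -1], [0, 0, 0, 0, 0, 0, -1]],
])

```text
time_s: 4.65
position: [0.5114, -0.1802, 0.1336]
tcp_rot: [[0.074, 0.997, 0.002], [0.997, -0.074, -0.0], [-0.0, 0.002, -1.0]]
force: [2.3, 0.4, -0.3]
opening: 0.272
```

>>> send_rows([
  [[0, 0, 0, 0, 0, 0, -1], [0, 0, 0, 0, 0, 0, -1], [0, 0, 0, 0, 0, 0, -1], [0, 0, 0, 0, 0, 0, -1], [0, 0, 0, 0, 0, 0, -1]],
])

```text
time_s: 5.15
position: [0.5113, -0.1801, 0.1336]
tcp_rot: [[0.075, 0.997, 0.002], [0.997, -0.075, -0.0], [-0.0, 0.002, -1.0]]
force: [4.6, 1.4, -2.8]
opening: 0.274
```

>>> send_rows([
  [[0, 0, 0, 0.37, 0, -1.3, -1], [0, 0, 0, 0.42, 0, -1.28, -1], [0, 0, 0, 0.5, 0, -1.25, -1], [0, 0, 0, 0.58, 0, -1.23, -1], [0, 0, 0, 0.67, 0, -1.18, -1]],
])

```text
time_s: 5.65
position: [0.5129, -0.1542, 0.1956]
tcp_rot: [[0.075, 0.997, 0.001], [0.997, -0.075, 0.001], [0.001, 0.001, -1.0]]
force: [6.2, 2.3, -8.5]
opening: 0.272
```

>>> send_rows([
  [[0, 0, 0, 0.72, 0, -1.15, -1], [0, 0, 0, 0.8, 0, -1.1, -1], [0, 0, 0, 0.86, 0, -1.04, -1], [0, 0, 0, 0.92, 0, -1, -1], [0, 0, 0, 0.98, 0, -0.93, -1]],
])

```text
time_s: 6.15
position: [0.5154, -0.1112, 0.247]
tcp_rot: [[0.075, 0.997, -0.001], [0.997, -0.075, 0.001], [0.001, -0.001, -1.0]]
force: [6.3, 2.9, -10.4]
opening: 0.275
```

>>> send_rows([
  [[0, 0, 0, 1.04, 0, -0.87, -1], [0, 0, 0, 1.08, 0, -0.81, -1], [0, 0, 0, 1.13, 0, -0.74, -1], [0, 0, 0, 1.18, 0, -0.67, -1], [0, 0, 0, 1.21, 0, -0.6, -1]],
])

```text
time_s: 6.65
position: [0.5188, -0.055, 0.2834]
tcp_rot: [[0.075, 0.997, -0.003], [0.997, -0.075, 0.001], [0.001, -0.003, -1.0]]
force: [4.4, 0.6, -14.7]
opening: 0.266
```

>>> send_rows([
  [[0, 0, 0, 1.25, 0, -0.52, -1], [0, 0, 0, 1.28, 0, -0.44, -1], [0, 0, 0, 1.3, 0, -0.37, -1], [0, 0, 0, 1.32, 0, -0.28, -1], [0, 0, 0, 1.34, 0, -0.21, -1]],
])

```text
time_s: 7.15
position: [0.5227, 0.0096, 0.302]
tcp_rot: [[0.075, 0.997, -0.006], [0.997, -0.075, -0.001], [-0.001, -0.006, -1.0]]
force: [1.3, -1.7, -22.2]
opening: 0.272
```

```bash
python3 - <<'E'
from rig import *
import cv2,numpy as np
a=capture("scene")[130:280,180:350]; cv2.imwrite("pics/g2.png",np.clip(cv2.resize(a,None,fx=4,fy=4,interpolation=3)*1.4,0,255).astype('uint8'))
E
```

```text
(no output)
```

View pics/g2.png

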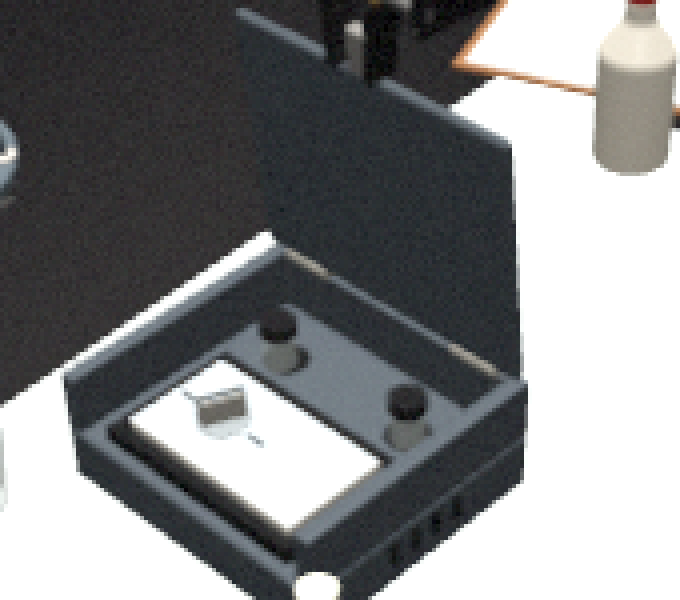

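The lid stands at about 80°, the tab is still between the fingers, and the vials are untouched. The panel and wing are now visible, with the panel corners at (220,360), (383,463), (288,530) and (130,418). I'll refit.

```bash
cat > fit2.py <<'E'
from h import *
from scipy.optimize import least_squares
S=lambda x,y:(180+(x)/4,130+(y)/4); S0=lambda x,y:(190+x/6,180+y/5.7); T=lambda x,y:(258+x/6,180+y/6)
def pts(p):
    th,w,t0=p[3],p[4]/2,p[5]
    L=[("scene",[-.12,-.105,.093],S(65,377)),("scene",[-.12,-.105,0],S(80,473)),
    ("scene",[.12,.105,.093],S(528,383)),("scene",[.12,.105,0],S(524,483))]
    for x,y,q in((-1,1,(220,360)),(1,1,(383,463)),(1,-1,(288,531)),(-1,-1,(130,418))):L.append(("scene",[x*.078,-.04+y*.043,.063],S(*q)))
    return L+[("scene",lidpt(th,w,.2,0),S(512,147)),("scene",lidpt(th,-w,.2,0),S(238,12)),
    ("scene",lidpt(t0,w,.2,.005),S0(410,380)),("scene",lidpt(t0,-w,.2,.005),S0(32,143)),
    ("top",lidpt(t0,w,.2,.005),T(472,55)),("top",lidpt(t0,-w,.2,.005),T(461,530)),("top",lidpt(t0,0,.232,.0),T(532,288))]
def f(p): return np.concatenate([proj(n,ana(p,P))[0]-q for n,P,q in pts(p)])
if __name__=="__main__":
    s=least_squares(f,[.52,-.06,-.07,1.4,.23,.25],loss='soft_l1'); p=s.x
    print(p,np.degrees(p[2:])); print(f(p).reshape(-1,2).round(1).tolist())
    for n,P in dict(tab=lidpt(p[3],0,.215,0),hinge=[0,.095,.098],stud=[-.03,-.04,.078],press=[.045,-.04,.063]).items(): print(n,ana(p,P)[0].round(4))
E
python3 fit2.py; python3 -c "
from rig import readout;s=readout.read_state();print(s['position'],s['force'],s['moment'])"
```

```text
[ 0.52278147 -0.06081567 -0.06796662  1.4590791   0.2379508   0.24120922] [-3.8942004  83.59907435 13.63357681 13.82027035]
[[-1.2, -1.7], [-1.1, -0.4], [1.4, -0.3], [1.3, 0.0], [1.0, -0.7], [-0.1, -0.6], [0.1, -0.9], [-0.0, -0.5], [-0.8, -0.3], [-0.0, -0.9], [-0.5, 0.4], [-0.5, -0.4], [0.9, -3.2], [0.3, -1.1], [0.9, -1.6]]
tab [0.5276 0.0101 0.3117]
hinge [0.5292 0.034  0.098 ]
stud [ 0.4901 -0.0987  0.078 ]
press [ 0.565  -0.1038  0.063 ]
[0.52285238 0.01170359 0.30223924] [  0.83695395   2.93343679 -20.43028355] [ 0.1773705  -0.28201066  0.03561571]
```

>>> send_rows([
  [[0, 0, 0, 0.8, 0, 0.1, -1], [0, 0, 0, 0.8, 0, 0.1, -1], [0, 0, 0, 0.7, 0, 0.1, -1], [0, 0, 0, 0, 0, 0, -1], [0, 0, 0, 0, 0, 0, -1]],
])

```text
time_s: 7.7
position: [0.5242, 0.0321, 0.303]
tcp_rot: [[0.074, 0.997, -0.003], [0.997, -0.074, -0.001], [-0.001, -0.003, -1.0]]
force: [-7.2, 0.5, -0.9]
opening: 0.273
```

```bash
python3 - <<'E'
from rig import *
import cv2,numpy as np
a=capture("scene")[120:260,220:340]; cv2.imwrite("pics/g3.png",np.clip(cv2.resize(a,None,fx=4,fy=4,interpolation=3)*1.4,0,255).astype('uint8'))
from h import *
p=[.52278,-.06082,-.06797]
for d in(84,87,90,93): print(d,[((proj("scene",ana(p,lidpt(np.radians(d),x,.2,0)))[0]-[220,120])*4).round(1).tolist() for x in(-.119,.119)])
E
```

```text
84 [[79.4, 47.2], [350.2, 184.6]]
87 [[91.0, 40.3], [361.8, 176.3]]
90 [[102.5, 34.2], [373.3, 168.9]]
93 [[114.0, 28.9], [384.6, 162.4]]
```

View pics/g3.png

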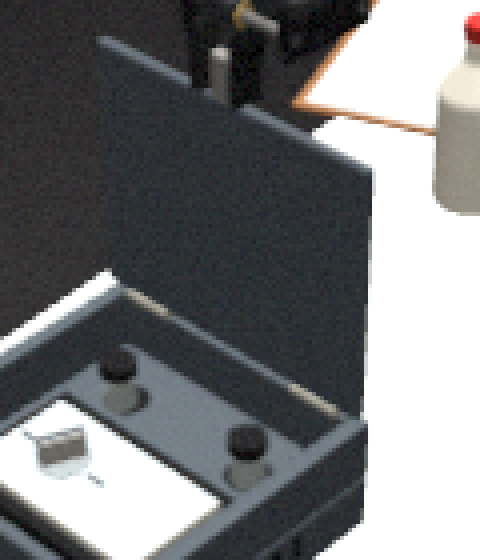

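The lid's top corners are at (99,38) and (372,172), which is about 89°. One small nudge, then release.

>>> send_rows([
  [[0, 0, 0, 0.3, 0, 0, -1], [0, 0, 0, 0, 0, 0, -1], [0, 0, 0, 0, 0, 0, -1], [0, 0, 0, 0, 0, 0, 0.2], [0, 0, 0, 0, 0, 0, 0.2]],
])

```text
time_s: 8.25
position: [0.5285, 0.0349, 0.3039]
tcp_rot: [[0.076, 0.997, 0.007], [0.997, -0.076, -0.0], [0.0, 0.007, -1.0]]
force: [-0.8, -0.1, 0.0]
opening: 0.379
```

>>> send_rows([
  [[0, 0, 0, 0, 0, 0, 0.2], [0, 0, 0, 0, 0, 0, 0.2], [0, 0, 0, 0, 0, 0, 0.2], [0, 0, 0, 0, 0, 0, 0.2], [0, 0, 0, 0, 0, 0, 0.2]],
])

```text
time_s: 8.75
position: [0.5268, 0.0349, 0.3003]
tcp_rot: [[0.075, 0.997, 0.0], [0.997, -0.075, 0.0], [0.0, 0.0, -1.0]]
force: [-0.2, 0.1, -0.7]
opening: 0.592
```

>>> send_rows([
  [[0, 0, 0, 0, 0, -1.5, 0.2], [0, 0, 0, 0, 0, -2, 0.2], [0, 0, 0, 0, 0, -2, 0.2], [0, 0, 0, 0, 0, -2, 0.2], [0, 0, 0, 0, 0, 0, 0.2]],
])

```text
time_s: 9.25
position: [0.5284, 0.0347, 0.3779]
tcp_rot: [[0.075, 0.997, 0.006], [0.997, -0.075, -0.001], [-0.0, 0.006, -1.0]]
force: [-0.1, 0.2, -0.2]
opening: 0.599
```

```bash
python3 - <<'E'
from rig import *
import cv2,numpy as np
from h import *
a=capture("scene"); capture("top"); print([(d["p"],d["location"]) for c in("scene","top") for d in spot_in(c,"stud")[:2]])
b=a[120:260,210:340]; b=cv2.resize(b,None,fx=4,fy=4,interpolation=3)
c=cv2.resize(a[212:252,212:252],None,fx=14,fy=14,interpolation=3)
im=np.zeros((560,1080,3),'uint8'); 
im=np.hstack([np.clip(b*1.3,0,255).astype('uint8')[:,:520:2][::2],c[::2,::2]])  # placeholder
cv2.imwrite("pics/g4.png",c); cv2.imwrite("pics/g4lid.png",np.clip(b*1.4,0,255).astype('uint8'))
p=[.52278,-.06082,-.06797]
for d in range(0,40,5):
    t=np.radians(d); u=np.array([np.sin(t),np.cos(t)])*.017
    print(d,[((proj("scene",ana(p,[-.03+s*u[0],-.04+s*u[1],.085]))[0]-[212,212])*14).round(0).tolist() for s in(-1,1)])
E
```

```text
[(0.45, [0.4914, -0.1035, 0.0706]), (0.53, [0.4863, -0.1007, 0.067])]
0 [[264.0, 271.0], [396.0, 187.0]]
5 [[259.0, 267.0], [401.0, 190.0]]
10 [[255.0, 263.0], [405.0, 194.0]]
15 [[251.0, 259.0], [409.0, 198.0]]
20 [[248.0, 254.0], [412.0, 202.0]]
25 [[245.0, 250.0], [415.0, 207.0]]
30 [[243.0, 245.0], [417.0, 212.0]]
35 [[242.0, 240.0], [418.0, 217.0]]
```

View pics/g4.png

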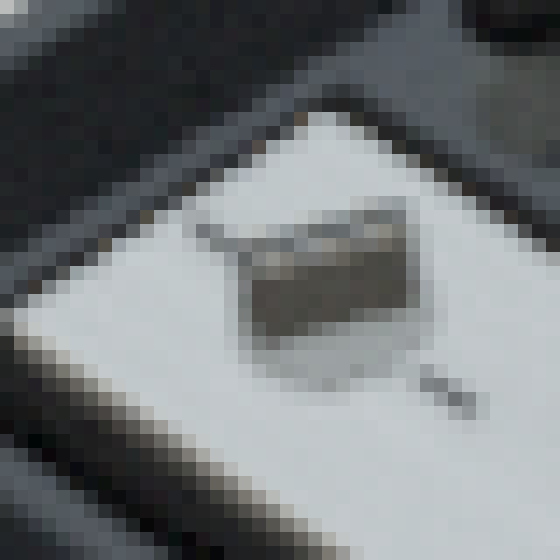

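Wing top edge runs (245,250)→(408,208), so the stud is at about 25°. I'll move above it with the jaws turned to match.

>>> send_rows([
  [[0, 0, 0, -3, -0.7, 0, 0.2], [0, 0, 0, -3.5, -0.7, 0, 0.2], [0, 0, 0, -3.5, -0.7, 0, 0.2], [0, 0, 0, -3.55, -0.7, 0, 0.2], [0, 0, 6.7, 0, 0, 0, 0.2]],
])

```text
time_s: 9.95
position: [0.4872, -0.1016, 0.3737]
tcp_rot: [[0.198, 0.98, -0.003], [0.98, -0.198, -0.001], [-0.001, -0.003, -1.0]]
force: [-0.4, 1.8, -1.1]
opening: 0.6
```

>>> send_rows([
  [[0, 0, 6, 0, 0, 3, 0.2], [0, 0, 6, 0, 0, 4, 0.2], [0, 0, 6, 0, 0, 4, 0.2], [0, 0, 0, 0, 0, 4, 0.2], [0, 0, 0, 0, 0, 4, 0.2]],
])

```text
time_s: 10.45
position: [0.4876, -0.0978, 0.1829]
tcp_rot: [[0.485, 0.875, -0.001], [0.875, -0.485, 0.001], [-0.0, -0.002, -1.0]]
force: [0.9, -0.5, -0.5]
opening: 0.6
```

>>> send_rows([
  [[0, 0, 0, 0, 0, 4, 0.2], [0, 0, 0, 0, 0, 3, 0.2], [0, 0, 0, 0, 0, 1.5, 0.2], [0, 0, 0, 0, 0, 0, 0.2], [0, 0, 0, 0, 0, 0, 0.2]],
])

```text
time_s: 10.95
position: [0.4882, -0.098, 0.0997]
tcp_rot: [[0.485, 0.875, -0.002], [0.875, -0.485, 0.001], [-0.0, -0.002, -1.0]]
force: [-0.1, 0.5, 0.3]
opening: 0.596
```

>>> send_rows([
  [[0, 0, 0, 0, 0.15, 1, 0.2], [0, 0, 0, 0, 0, 1, 0.2], [0, 0, 0, 0, 0, 0.7, 0.2], [0, 0, 0, 0, 0, 0, 0.2], [0, 0, 0, 0, 0, 0, 0.2]],
])

```text
time_s: 11.45
position: [0.4898, -0.0989, 0.0731]
tcp_rot: [[0.485, 0.875, -0.0], [0.875, -0.485, 0.0], [-0.0, -0.0, -1.0]]
force: [0.1, 0.6, 0.3]
opening: 0.598
```

>>> send_rows([
  [[0, 0, 0, 0, 0, 0, -1], [0, 0, 0, 0, 0, 0, -1], [0, 0, 0, 0, 0, 0, -1], [0, 0, 0, 0, 0, 0, -1], [0, 0, 0, 0, 0, 0, -1]],
])

```text
time_s: 11.95
position: [0.49, -0.0989, 0.0734]
tcp_rot: [[0.485, 0.875, 0.0], [0.875, -0.485, -0.0], [0.0, 0.0, -1.0]]
force: [0.1, 0.5, -0.3]
opening: 0.229
```

>>> send_rows([
  [[0, 0, 0, 0, 0, 0, -1], [0, 0, 0, 0, 0, 0, -1], [0, 0, 0, 0, 0, 0, -1], [0, 0, 0, 0, 0, 0, -1], [0, 0, 0, 0, 0, 0, -1]],
])

```text
time_s: 12.45
position: [0.4872, -0.0974, 0.0728]
tcp_rot: [[0.485, 0.875, -0.006], [0.875, -0.485, 0.003], [-0.0, -0.006, -1.0]]
force: [-3.9, 3.5, 2.5]
opening: 0.112
```

>>> send_rows([
  [[0, 0, 6.5, 0, 0, 0, -1], [0, 0, 6.5, 0, 0, 0, -1], [0, 0, 6.5, 0, 0, 0, -1], [0, 0, 6.5, 0, 0, 0, -1], [0, 0, 6.5, 0, 0, 0, -1]],
])

```text
time_s: 12.95
position: [0.488, -0.0981, 0.073]
tcp_rot: [[0.881, 0.474, -0.004], [0.474, -0.881, 0.001], [-0.003, -0.003, -1.0]]
force: [-3.8, 1.6, 2.7]
opening: 0.113
```

>>> send_rows([
  [[0, 0, 6.5, 0, 0, 0, -1], [0, 0, 6.5, 0, 0, 0, -1], [0, 0, 6.5, 0, 0, 0, -1], [0, 0, 6.5, 0, 0, 0, -1], [0, 0, 6.5, 0, 0, 0, -1]],
])

```text
time_s: 13.45
position: [0.4883, -0.0991, 0.0731]
tcp_rot: [[0.997, -0.073, -0.003], [-0.073, -0.997, -0.0], [-0.003, 0.0, -1.0]]
force: [-6.1, -1.9, 3.4]
opening: 0.111
```

>>> send_rows([
  [[0, 0, 0, 0, 0, 0, -1], [0, 0, 0, 0, 0, 0, -1], [0, 0, 0, 0, 0, 0, -1], [0, 0, 0, 0, 0, 0, -1], [0, 0, 0, 0, 0, 0, -1]],
])

```text
time_s: 13.95
position: [0.4883, -0.0991, 0.0731]
tcp_rot: [[0.998, -0.069, -0.003], [-0.069, -0.998, 0.0], [-0.003, 0.0, -1.0]]
force: [-4.8, -1.4, 3.0]
opening: 0.115
```

>>> send_rows([
  [[0, 0, 0, 0, 0, 0, -0.2], [0, 0, 0, 0, 0, 0, -0.2], [0, 0, 0, 0, 0, 0, -0.2], [0, 0, 0, 0, 0, 0, -0.2], [0, 0, 0, 0, 0, 0, -0.2]],
])

```text
time_s: 14.45
position: [0.4903, -0.0989, 0.0733]
tcp_rot: [[0.998, -0.069, 0.001], [-0.069, -0.998, -0.0], [0.001, 0.0, -1.0]]
force: [0.2, 0.6, 0.5]
opening: 0.385
```

>>> send_rows([
  [[0, 0, 0, 0, 0, -1.5, -0.2], [0, 0, 0, 0, 0, -3, -0.2], [0, 0, 0, 0, 0, -4, -0.2], [0, 0, 0, 0, 0, -4, -0.2], [0, 0, 0, 0, 0, -4, -0.2]],
])

```text
time_s: 14.95
position: [0.4896, -0.0987, 0.2397]
tcp_rot: [[0.998, -0.07, -0.0], [-0.07, -0.998, 0.0], [-0.0, -0.0, -1.0]]
force: [1.2, -0.3, 0.2]
opening: 0.399
```

```bash
python3 - <<'E'
from rig import *
import cv2,numpy as np
from h import *
a=capture("scene")
b=cv2.resize(a[120:270,205:335],None,fx=4,fy=4,interpolation=3)[:,:]
c=cv2.resize(a[216:246,216:236+10],None,fx=9,fy=9,interpolation=3)
im=np.zeros((600,790,3),'uint8'); im[:,:520]=np.clip(b*1.4,0,255); im[:270,520:790]=c
cv2.imwrite("pics/g5.png",im)
p=[.52278,-.06082,-.06797]
for d in (80,85,90,95,100):
    t=np.radians(d); u=np.array([np.sin(t),np.cos(t)])*.017
    print(d,[((proj("scene",ana(p,[-.03+s*u[0],-.04+s*u[1],.085]))[0]-[216,216])*9+[520,0]).round(0).tolist() for s in(-1,1)],
     [((proj("scene",ana(p,lidpt(t,x,.2,0)))[0]-[205,120])*4).round(1).tolist() for x in(-.119,.119)])
E
```

```text
80 [[652.0, 90.0], [742.0, 131.0]] [[124.1, 57.5], [394.6, 196.8]]
85 [[655.0, 88.0], [739.0, 134.0]] [[143.3, 44.8], [414.1, 181.7]]
90 [[658.0, 85.0], [735.0, 136.0]] [[162.5, 34.2], [433.3, 168.9]]
95 [[662.0, 83.0], [731.0, 139.0]] [[181.6, 25.8], [452.1, 158.5]]
100 [[666.0, 81.0], [727.0, 141.0]] [[200.4, 19.6], [470.3, 150.4]]
```

View pics/g5.png

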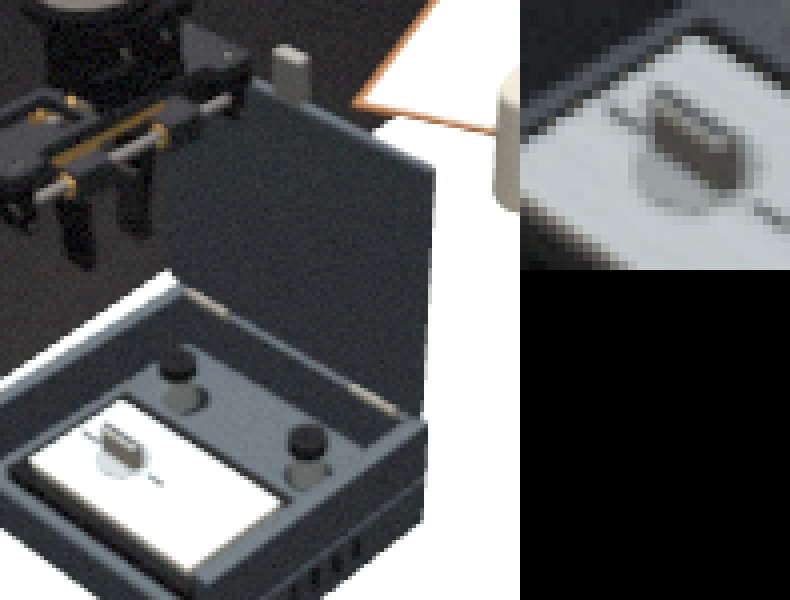

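Wing is in line with the index lines (top edge (655,88)→(735,138), about 89°), and the lid corner at (434,170) matches 90°. Now the press.

>>> send_rows([
  [[0, 0, 0, 2.5, 0, 0, -1], [0, 0, 0, 2.5, 0, 0, -1], [0, 0, 0, 2.5, 0, 2, -1], [0, 0, 0, 0, 0, 3, -1], [0, 0, 0, 0, 0, 3, -1]],
])

```text
time_s: 15.5
position: [0.5659, -0.1043, 0.1574]
tcp_rot: [[0.998, -0.069, 0.002], [-0.069, -0.998, -0.001], [0.002, 0.001, -1.0]]
force: [0.0, 0.8, 0.4]
opening: 0.046
```

>>> send_rows([
  [[0, 0, 0, 0, 0, 3, -1], [0, 0, 0, 0, 0, 2.5, -1], [0, 0, 0, 0, 0, 2, -1], [0, 0, 0, 0, 0, 1.2, -1], [0, 0, 0, 0, 0, 0, -1]],
])

```text
time_s: 16.0
position: [0.5636, -0.1037, 0.0695]
tcp_rot: [[0.998, -0.07, -0.003], [-0.07, -0.998, 0.001], [-0.003, -0.001, -1.0]]
force: [-0.6, 0.2, 0.6]
opening: 0.006
```

>>> send_rows([
  [[0, 0, 0, 0, 0, 0.2, -1], [0, 0, 0, 0, 0, 0.2, -1], [0, 0, 0, 0, 0, 0.2, -1], [0, 0, 0, 0, 0, 0.2, -1], [0, 0, 0, 0, 0, 0, -1]],
])

```text
time_s: 16.5
position: [0.5649, -0.1042, 0.0635]
tcp_rot: [[0.998, -0.07, 0.001], [-0.07, -0.998, -0.0], [0.001, 0.0, -1.0]]
force: [0.0, 0.6, 0.4]
opening: 0.005
```

>>> send_rows([
  [[0, 0, 0, 0, 0, 0.15, -1], [0, 0, 0, 0, 0, 0.15, -1], [0, 0, 0, 0, 0, 0.15, -1], [0, 0, 0, 0, 0, 0.15, -1], [0, 0, 0, 0, 0, 0, -1]],
])

```text
time_s: 17.0
position: [0.565, -0.1042, 0.0579]
tcp_rot: [[0.998, -0.07, 0.001], [-0.07, -0.998, -0.0], [0.001, 0.0, -1.0]]
force: [-2.5, 0.4, 7.3]
opening: 0.004
```

>>> send_rows([
  [[0, 0, 0, 0, 0, 0.1, -1], [0, 0, 0, 0, 0, 0.1, -1], [0, 0, 0, 0, 0, 0, -1], [0, 0, 0, 0, 0, 0, -1], [0, 0, 0, 0, 0, 0, -1]],
])

```text
time_s: 17.5
position: [0.565, -0.1042, 0.0573]
tcp_rot: [[0.998, -0.069, 0.001], [-0.069, -0.998, -0.001], [0.001, 0.0, -1.0]]
force: [-3.0, 1.1, 14.8]
opening: 0.002
```

>>> send_rows([
  [[0, 0, 0, 0, 0, 0.08, -1], [0, 0, 0, 0, 0, 0, -1], [0, 0, 0, 0, 0, 0, -1], [0, 0, 0, 0, 0, 0, -1], [0, 0, 0, 0, 0, 0, -1]],
])

```text
time_s: 18.0
position: [0.565, -0.1042, 0.0572]
tcp_rot: [[0.998, -0.069, 0.001], [-0.069, -0.998, -0.001], [0.001, 0.001, -1.0]]
force: [-4.6, 2.2, 19.4]
opening: 0.006
```

```bash
python3 - <<'E'
from rig import *
import cv2,numpy as np
a=capture("scene")
b=cv2.resize(a[120:270,205:335],None,fx=4,fy=4,interpolation=3)
c=cv2.resize(a[216:246,216:246],None,fx=9,fy=9,interpolation=3)
im=np.zeros((600,790,3),'uint8'); im[:,:520]=np.clip(b*1.4,0,255); im[:270,520:790]=c
cv2.imwrite("pics/g6.png",im)
E
```

```text
(no output)
```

View pics/g6.png

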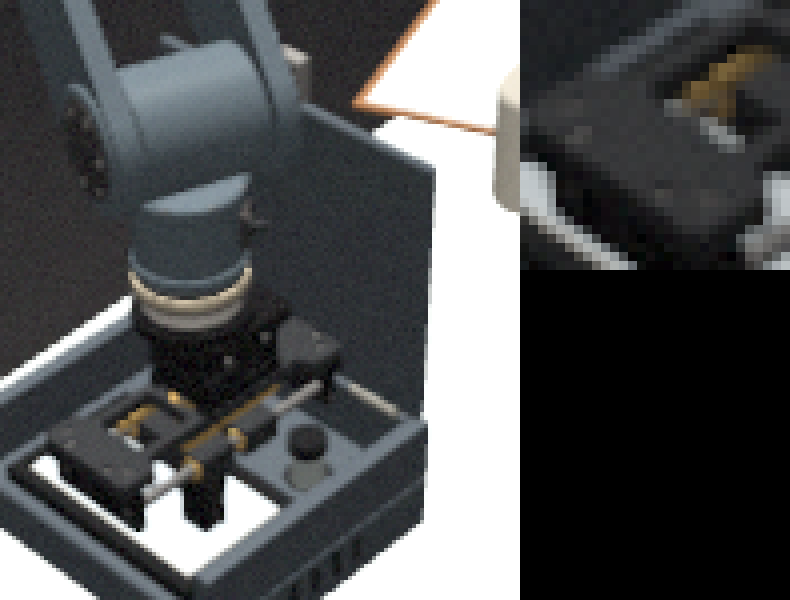

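The lid corner is unchanged at (434,170). The fingers are on the panel at (205,525), on the firm stop at z = 57.2 mm with 19 N. Handing in.

```bash
python3 -c "
from rig import bot,readout
s=readout.read_state();print(s['position'],s['force']);print(bot.hand_in())"
```

```text
[ 0.56499878 -0.10422444  0.05722431] [-4.9672978   0.56408074 20.00000498]
the job is handed in; nothing more can be done
None
```

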